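Set the induction cooker going under the frying pan

TASK

Get the induction cooker heating the frying pan that stands on it: switch the cooker on at its red rocker switch, then press the orange frying key, and then the green start key. Press each one lightly with your fingertips and let go of it before the next; press no other key, and leave the pan and everything else on the counter where it stands.

Things in the scene. Friction and masses are not known exactly. Their poses are not given: they have to be found in the camera images.
- cooker: portable induction cooker, a fixed slab 370 mm deep (x) x 300 wide (y) x 58 high, grey with black glass plate; origin at the centre of its underside on the counter, x axis from its control panel (on the robot's side) to its back, z up. Glass top at 58 mm, from x = -112 mm to the back. Pushing on the cooker with 20 N or more is too hard; switch and keys need at most 5 N
- panel (a point): middle of the black control panel at the cooker's front edge, 54 mm above the counter; axes as the cooker's. The panel is 73 mm deep; all controls lie in one row across it (x = 0 here): red rocker at y = +114 mm, then keys blue +62, orange +18, white -26, yellow -70, green -114 mm. Seen from the robot, the rocker is leftmost, green rightmost
- power (a joint): red rocker switch: 0 rad off, 0.30 fully on, 0.20 counts as on; stays where left. V-shaped, 40 mm (x) x 23 mm, rocks about its middle, 57 mm above the counter. Off: the half towards the robot (white circle) is level, the half towards the glass (white bar) slopes up, its end 6 mm higher. About 3 N down on that raised half, fingertips wholly on its side of the middle, tips it on
- power_on_end (a point): point on the top face of the rocker's raised (bar-marked) half, 16 mm from the rocking axis and 4 mm from the end: 62 mm above the counter when off, 57 mm when fully on; the place to press
- fry (a joint): orange push key of the cooker (pan sign, the frying programme), second key from the left, between blue and white: how far it is down, 0 (up) to 0.005 m (bottomed). 20 mm deep x 24 mm wide, 6 mm proud of the panel; springs back up; 0.8 N starts it, 2.8 N at 2.5 mm, 4.8 N at the bottom; registers when 2.5 mm down for 0.05 s
- fry_top (a point): centre of the orange key's top face, 60 mm above the counter when up; axes as the cooker's
- start (a joint): green push key of the cooker (triangle sign, start), the rightmost key: how far it is down, 0 (up) to 0.005 m (bottomed). 20 mm deep x 24 mm wide, 6 mm proud of the panel; springs back up; 0.8 N starts it, 2.8 N at 2.5 mm, 4.8 N at the bottom; registers when 2.5 mm down for 0.05 s
- start_top (a point): centre of the green key's top face, 60 mm above the counter when up; axes as the cooker's
- boil (a joint): blue push key of the cooker (pot sign, boiling programme), leftmost key, next to the rocker: how far it is down, 0 (up) to 0.005 m (bottomed). 20 mm deep x 24 mm wide, 6 mm proud of the panel; springs back up; 0.8 N starts it, 2.8 N at 2.5 mm, 4.8 N at the bottom; registers when 2.5 mm down for 0.05 s; not to be pressed
- warm (a joint): white push key of the cooker (three waves, keep warm), the middle key: how far it is down, 0 (up) to 0.005 m (bottomed). 20 mm deep x 24 mm wide, 6 mm proud of the panel; springs back up; 0.8 N starts it, 2.8 N at 2.5 mm, 4.8 N at the bottom; registers when 2.5 mm down for 0.05 s; not to be pressed
- timer (a joint): yellow push key of the cooker (clock sign, timer), second key from the right, next to green: how far it is down, 0 (up) to 0.005 m (bottomed). 20 mm deep x 24 mm wide, 6 mm proud of the panel; springs back up; 0.8 N starts it, 2.8 N at 2.5 mm, 4.8 N at the bottom; registers when 2.5 mm down for 0.05 s; not to be pressed
- pan: dark steel frying pan standing loose on the glass plate, 240 mm across the rim, 45 mm high (rim about 103 mm above the counter), with a straight handle along its own x axis to 295 mm from the centre, rising to 76 mm above the pan's underside; origin at the centre of its underside; the handle points to the left of the cooker seen from the robot. To be left alone
- mug: blue mug, 80 mm across, 95 mm high, origin at the centre of its underside, left of the cooker's panel; to be left alone
- bowl: clear glass bowl, 150 mm across, 60 mm high, origin at the centre of its underside, on the far left; to be left alone
- oil: amber oil bottle with yellow cap, 62 mm across, 215 mm high, origin at the centre of its underside, right of the cooker; to be left alone
- salt: white salt jar with steel cap, 58 mm across, 90 mm high, origin at the centre of its underside, right of the cooker; to be left alone
- spice: spice tin with red label, 60 mm across, 110 mm high, origin at the centre of its underside, right of the cooker; to be left alone
- turner: spatula lying flat along its own x axis, 290 mm long, under 30 mm high, origin about halfway along it, right of the cooker beyond the jars; to be left alone

How it is judged:
By the outcome, as a careful person would: the job done as asked, in the order asked, and still so for the second after the job is handed in, with the robot touching nothing.
It also fails if it takes over 38 s, if anything falls off the work surface, if the arm or the gripper's body presses on something with over 40 N, if the wrist force passes 120 N, or if a joint passes its speed limit or range.

ROBOT

A 7-joint arm with a two-finger parallel gripper is mounted at the origin on the work surface. World frame = base frame: x ahead of the robot, y to its left, z up, the work surface at z = 0. Lengths are in m, angles in degrees, forces in N, time in s.
With the tool pointing down it reaches from about 0.4 to 0.925 m from the base axis. Payload 4.1 kg.
Tool frame: the origin (TCP) lies on the centre line of the jaws, within the pads' length; the fingertips stand 14 mm ahead of it and the grasp point (between the pads) lies 5 mm behind it (manip.finger_overhang is the distance from the TCP to the fingertips, in m); z points along the fingers, y is the line along which they close (so a half turn about z gives the same grasp; the last joint's range is limited). The gripper opens to 85 mm and grips with 20 to 120 N. Pads are 22 mm wide; open, the fingers measure 114 mm over their backs; the gripper's body (76 mm by 85 mm) begins 54 mm behind the grasp point. The pads swing forward as they close: fully open they stand 13 mm farther back than shut.
Start: joints at [59.931, 22.827, 2.584, 88.041, -1.071, 69.15, -2.905], TCP at [0.269, -0.592, 0.245] pointing down, gripper open.
Joint ranges: [-161.44, 161.44], [-28.35, 127.94], [-78.24, 83.42], [0, 140.83], [-78.03, 258.03], [13.02, 114.36], [-168.23, 168.23]. Speed limits (degrees/s): [147.25, 147.25, 180, 180, 180, 180, 180].

INTERFACE

Orientations are given as a 3x3 rotation matrix whose columns are the frame's x, y, z axes.
In Python, from cell import manip, viewer gives the robot as it stands.
- The arm moves only by the tool play_rows, never from a script. Its arguments are lists of equal length, an entry for each row: "delta_rot": the turn, a rotation vector about the tool's x, y, z each as a share of 0.5 rad, from -1 to 1, a list of three; "delta_pos": the shift along the tool's x, y, z each as a share of 0.04 m, from -1 to 1, a list of three; "fingers": the opening in per cent of the stroke, from 0 (shut) to 100 (fully open). In form: {"delta_rot": [[rx, ry, rz], ...], "delta_pos": [[dx, dy, dz], ...], "fingers": [fingers, ...]}. A call has 1 to 12 rows; each row shifts and turns the commanded pose from where the row before left it, along the tool's axes as they then stand; what a row does not reach is not made up. A row lasts 1/8 s, in which the tool goes at most 62.5 mm and 10.7 degrees, less where a joint would pass 70% of its speed; a pose out of reach is approached as far as the arm can. A call with a number of a shift or a turn outside -1 to 1 is refused whole. A call with a gripper value outside its range is refused whole. The fingers move at their own pace and stop on an object; the grip force is fixed at half the most. Time passes only in rows, so rows that do not move let the fingers close. It gives the time, the measured TCP pose, the force, the opening and the grip force at its end, in the units of the state.
- manip.observe(): the state, without advancing time (a new reading comes with each control period).
- viewer.get_image(name): name is "scene" or "top" or "wrist"; returns (picture, depth): 480x640x3 uint8, red, green, blue; 480x640 float32, m along the optical axis (not along the pixel's ray), 0 where there is no reading.
- viewer.camera_info(name): a dict with "camera_matrix" (3x3 intrinsics, pixels), "world_from_camera" (4x4, takes a point from camera to world coordinates). Camera axes: x right, y down, z forward; pixel columns grow to the right and rows downward; lengths in m; the calibration is good to about 2 mm. A picture is of the moment at which its call begins: read the wrist's pose just before it. camera_info takes no time and is no camera call; for the wrist camera it gives the pose at the moment of the call.
- manip.hand_in(): hands the job in; it is judged then, once.
The state is a dict: "clock": time; "qpos": joint angles; "joint_velocities": joint speeds; "joint_efforts": joint torques, N m; "ee_pos": TCP position; "orientation": TCP orientation; "wrist_force": force on the tool from outside, world axes, zero at the start; "torque": the same for the moment, N m; "finger_gap": finger opening in m; "gripper_force": force on a finger pad.
Only numpy, scipy, OpenCV 4.12 (cv2) and the standard library are available. Lean on these libraries where they do the work, as an engineer would, in place of code of your own. Each camera call takes 0.05 s, during which the arm holds its last target. There are 200 camera calls.

## Working session

There is one attempt and no reset: what is moved stays moved. The work goes in short steps, Python scripts to look and compute and a tool call to move; the robot and the scene stay as the last step left them, time stands still between calls to the robot, and variables do not carry over. Pictures are saved under pics/ and viewed, at most 10 in all, crops included, and the job is handed in when it is done.

Besides the shell and the picture viewer there is one more tool, called after "Emit:" as name(argument=value, ...), one argument or row to a line, values as JSON. play_rows: Moves the arm, as the interface text tells. Shift numbers are shares of 0.04 m and turn numbers shares of 0.5 rad, none past 1 either way. Its arguments: {"type":"object","properties":{"delta_rot":{"type":"array"},"delta_pos":{"type":"array"},"fingers":{"type":"array"}},"required":["delta_rot","delta_pos","fingers"]}

```bash
mkdir -p pics; python3 - <<'E'
from cell import manip, viewer
import cv2,numpy as np
s=manip.observe();print(s['clock'],s['ee_pos'],s['orientation'],s['finger_gap'])
for n in("scene","top"):
    p,d=viewer.get_image(n);cv2.imwrite(f"pics/{n}.png",p[:,:,::-1]);np.savez(f"{n}.npz",p=p,d=d)
    c=viewer.camera_info(n);print(n,c)
E
```

```text
0.0 [ 0.26824953 -0.59140942  0.24427775] [[ 9.10670283e-01  4.13132926e-01 -9.06300147e-04]
 [ 4.13133900e-01 -9.10668733e-01  1.68474852e-03]
 [-1.29314121e-04 -1.90867373e-03 -9.99998170e-01]] 0.08513149858146131
scene {'camera_matrix': array([[444.19716749,   0.        , 315.36133651],
       [  0.        , 444.19716749, 237.83596495],
       [  0.        ,   0.        ,   1.        ]]), 'world_from_camera': array([[-0.06630185,  0.64385778, -0.76226716,  1.54163853],
       [ 0.99778978,  0.03939092, -0.05351557,  0.11406617],
       [-0.00443001, -0.76413056, -0.64504641,  0.89668887],
       [ 0.        ,  0.        ,  0.        ,  1.        ]])}
top {'camera_matrix': array([[451.34234768,   0.        , 319.44821945],
       [  0.        , 451.34234768, 241.92293035],
       [  0.        ,   0.        ,   1.        ]]), 'world_from_camera': array([[-0.02656981, -0.98903061,  0.14530142,  0.35785841],
       [-0.99961145,  0.02751191,  0.00447783,  0.06281881],
       [-0.00842623, -0.14512599, -0.9893773 ,  1.38379381],
       [ 0.        ,  0.        ,  0.        ,  1.        ]])}
```

View pics/top.png

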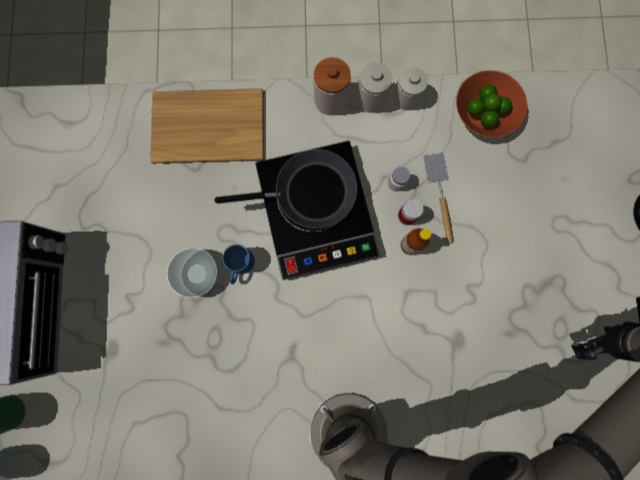

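View pics/scene.png

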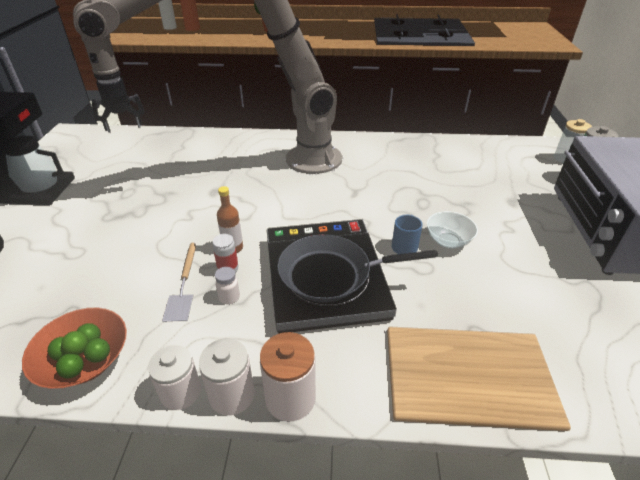

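The top view shows the cooker with its panel row running from red (291,265) to green (366,247). The keys between are blue (308,261), orange (322,258), white (337,254) and yellow (351,250). In the scene view the row runs from green (279,233) to red (354,227), the pan handle points over the left side, and the bottle stands on the right. I'll refine these by colour blobs in both views.

```bash
cat > h.py <<'E'
import numpy as np,cv2
def ray(c,u,v):
    K=c["camera_matrix"];T=c["world_from_camera"]
    return T[:3,3],T[:3,:3]@np.linalg.solve(K,[u,v,1.])
def plane(c,u,v,z):
    o,r=ray(c,u,v);return o+r*(z-o[2])/r[2]
def tri(a,b):
    A=np.zeros((3,3));q=np.zeros(3)
    for o,r in(a,b):
        r=r/np.linalg.norm(r);P=np.eye(3)-np.outer(r,r);A+=P;q+=P@o
    return np.linalg.solve(A,q)
def blob(p,u,v,h0,h1,w=10,smin=130,vmin=70):
    u,v=int(u),int(v);y0,x0=max(v-w,0),max(u-w,0)
    H=cv2.cvtColor(p[y0:v+w+1,x0:u+w+1],cv2.COLOR_RGB2HSV).astype(int)
    hh=H[...,0];m=((hh>=h0)&(hh<=h1)) if h0<=h1 else ((hh>=h0)|(hh<=h1))
    m&=(H[...,1]>smin)&(H[...,2]>vmin)
    n,l,st,ce=cv2.connectedComponentsWithStats(m.astype(np.uint8))
    if n<2:return None
    i=1+np.argmax(st[1:,4]);return ce[i]+[x0,y0],st[i,4]
HUE=dict(red=(172,4),blue=(100,125),orange=(5,18),yellow=(20,34),green=(45,85))
E
python3 - <<'E'
from cell import viewer
from h import *
px=dict(top=dict(red=(291,265),blue=(308,261),orange=(322,258),yellow=(351,250),green=(366,247)),
 scene=dict(red=(354,227),blue=(338,228),orange=(323,229),yellow=(294,231),green=(279,233)))
R={}
for n in px:
    f=np.load(n+".npz");c=viewer.camera_info(n)
    for k,(u,v) in px[n].items():
        b=blob(f["p"],u,v,*HUE[k],w=9)
        if b is None: print(n,k,None);continue
        R[n,k]=ray(c,*b[0]);print(n,k,b[0].round(1),b[1],plane(c,*b[0],.06).round(4))
yy=dict(red=114,blue=62,orange=18,yellow=-70,green=-114)
for k in px["top"]:
    if ("top",k) in R and ("scene",k) in R: print(k,tri(R["top",k],R["scene",k]).round(4))
E
```

```text
top red [290.5 265. ] 113 [0.4861 0.1557 0.06  ]
top blue [307.5 260.7] 55 [0.4974 0.1055 0.06  ]
top orange [322.  257.3] 60 [0.5063 0.0625 0.06  ]
top yellow [350.9 250.4] 61 [ 0.5244 -0.0234  0.06  ]
top green [365.5 246.8] 38 [ 0.5339 -0.0669  0.06  ]
scene red [353.9 226.3] 52 [0.4921 0.1569 0.06  ]
scene blue [337.1 227.2] 32 [0.4994 0.1066 0.06  ]
scene orange [322.7 228.4] 44 [0.5078 0.0636 0.06  ]
scene yellow [293.6 231.1] 38 [ 0.5259 -0.0222  0.06  ]
scene green None
red [0.4865 0.1566 0.0555]
blue [0.4975 0.1061 0.0584]
orange [0.5064 0.063  0.0589]
yellow [ 0.5245 -0.0229  0.0588]
```

```bash
cat > plan.py <<'E'
import numpy as np,json
from scipy.spatial.transform import Rotation as Ro
from cell import manip
YA=np.array([-.206,.978,0]);YA/=np.linalg.norm(YA);XA=np.array([YA[1],-YA[0],0]);P0=np.array([.5102,.0455,0])
RT=np.c_[YA,XA,[0,0,-1.]]
def pt(x,y,z): return P0+XA*x+YA*y+[0,0,z]
def plan(target,n,nrot=None):
    s=manip.observe();p=np.array(s["ee_pos"]);R=np.array(s["orientation"]);p0=p.copy()
    dp=[];dr=[]
    for i in range(n):
        k=n-i;t=R.T@((target-p)/k)/.04
        w=Ro.from_matrix(R.T@RT).as_rotvec()/k/.5
        t=np.clip(t.round(2),-1,1);w=np.clip(w.round(3),-.37,.37)
        p=p+R@t*.04;R=R@Ro.from_rotvec(w*.5).as_matrix();dp.append(t.tolist());dr.append(w.tolist())
    print(s["clock"],s["qpos"],p0.round(4),"end",p.round(4),"target",target.round(4));print(dr);print(dp)
E
python3 - <<'E'
from plan import *
print(manip.finger_overhang)
plan(pt(16,114,0)*0+pt(.016,.114,.20),22)
E
```

```text
0.014
0.1 [59.93251314 22.86919133  2.58160889 88.10780381 -1.07152311 69.15097938
 -2.90427689] [ 0.2683 -0.5915  0.2443] end [0.5024 0.1605 0.2   ] target [0.5024 0.1604 0.2   ]
[[-0.0, -0.0, -0.123], [-0.0, -0.0, -0.123], [-0.0, -0.0, -0.123], [-0.0, -0.0, -0.123], [-0.0, -0.0, -0.123], [-0.0, -0.0, -0.123], [-0.0, -0.0, -0.123], [-0.0, -0.0, -0.123], [-0.0, -0.0, -0.123], [-0.0, -0.0, -0.123], [-0.0, -0.0, -0.123], [-0.0, -0.0, -0.123], [-0.0, -0.0, -0.123], [-0.0, -0.0, -0.123], [-0.0, -0.0, -0.123], [-0.0, -0.0, -0.123], [-0.0, -0.001, -0.123], [-0.0, -0.0, -0.123], [-0.0, -0.001, -0.123], [-0.001, -0.0, -0.123], [-0.0, -0.001, -0.123], [-0.001, -0.0, -0.122]]
[[0.6, -0.67, 0.05], [0.63, -0.63, 0.05], [0.67, -0.59, 0.05], [0.71, -0.55, 0.05], [0.74, -0.5, 0.05], [0.77, -0.46, 0.05], [0.8, -0.41, 0.05], [0.82, -0.36, 0.05], [0.84, -0.31, 0.05], [0.86, -0.25, 0.05], [0.87, -0.2, 0.05], [0.88, -0.15, 0.05], [0.89, -0.09, 0.05], [0.89, -0.04, 0.05], [0.89, 0.02, 0.05], [0.89, 0.07, 0.05], [0.89, 0.13, 0.06], [0.88, 0.18, 0.05], [0.86, 0.23, 0.06], [0.85, 0.28, 0.05], [0.83, 0.34, 0.06], [0.81, 0.39, 0.05]]
```

Emit:
play_rows(
  delta_rot=[
    [0,0,-0.123],
    [0,0,-0.123],
    [0,0,-0.123],
    [0,0,-0.123],
    [0,0,-0.123],
    [0,0,-0.123],
    [0,0,-0.123],
    [0,0,-0.123],
    [0,0,-0.123],
    [0,0,-0.123],
    [0,0,-0.123],
    [0,0,-0.123],
  ],
  delta_pos=[
    [0.6,-0.67,0.05],
    [0.63,-0.63,0.05],
    [0.67,-0.59,0.05],
    [0.71,-0.55,0.05],
    [0.74,-0.5,0.05],
    [0.77,-0.46,0.05],
    [0.8,-0.41,0.05],
    [0.82,-0.36,0.05],
    [0.84,-0.31,0.05],
    [0.86,-0.25,0.05],
    [0.87,-0.2,0.05],
    [0.88,-0.15,0.05],
  ],
  fingers=[0,0,0,0,0,0,0,0,0,0,0,0],
)

```text
clock: 1.6
ee_pos: [0.3966, -0.1796, 0.2212]
orientation: [[0.392, 0.92, 0.0], [0.92, -0.392, -0.0], [-0.0, 0.0, -1.0]]
wrist_force: [0.1, 0.6, -0.0]
finger_gap: 0.0004
gripper_force: 0.0
```

```bash
python3 - <<'E'
from plan import *
plan(pt(.016,.114,.18),10)
print(manip.finger_overhang,manip.observe()["orientation"],manip.observe()["finger_gap"])
E
```

```text
1.6 [ 36.71034321   2.39632116 -18.42489118 117.02948377   0.88026627
  60.68727008  -5.2291782 ] [ 0.3966 -0.1796  0.2212] end [0.5026 0.1602 0.1799] target [0.5024 0.1604 0.18  ]
[[0.0, 0.0, -0.122], [0.0, 0.0, -0.122], [0.0, 0.0, -0.122], [0.0, 0.0, -0.122], [0.0, 0.0, -0.122], [0.0, 0.0, -0.122], [0.0, 0.0, -0.122], [0.0, 0.0, -0.123], [0.0, 0.0, -0.122], [0.0, 0.001, -0.123]]
[[0.89, -0.09, 0.1], [0.89, -0.04, 0.1], [0.89, 0.02, 0.1], [0.89, 0.07, 0.1], [0.88, 0.13, 0.1], [0.87, 0.18, 0.11], [0.86, 0.23, 0.1], [0.84, 0.28, 0.11], [0.82, 0.34, 0.1], [0.8, 0.39, 0.11]]
0.014 [[ 3.92318492e-01  9.19829429e-01  1.50605247e-04]
 [ 9.19829427e-01 -3.92318452e-01 -2.40344963e-04]
 [-1.61991153e-04  2.32822911e-04 -9.99999960e-01]] 0.00039483172005559707
```

Emit:
play_rows(
  delta_rot=[
    [0,0,-0.122],
    [0,0,-0.122],
    [0,0,-0.122],
    [0,0,-0.122],
    [0,0,-0.122],
    [0,0,-0.122],
    [0,0,-0.122],
    [0,0,-0.123],
    [0,0,-0.122],
    [0,0,-0.123],
    [0,0,0],
  ],
  delta_pos=[
    [0.89,-0.09,0.1],
    [0.89,-0.04,0.1],
    [0.89,0.02,0.1],
    [0.89,0.07,0.1],
    [0.88,0.13,0.1],
    [0.87,0.18,0.11],
    [0.86,0.23,0.1],
    [0.84,0.28,0.11],
    [0.82,0.34,0.1],
    [0.8,0.39,0.11],
    [0,0,0],
  ],
  fingers=[0,0,0,0,0,0,0,0,0,0,0],
)

```text
clock: 2.98
ee_pos: [0.5028, 0.162, 0.1799]
orientation: [[-0.209, 0.978, -0.0], [0.978, 0.209, 0.002], [0.002, 0.0, -1.0]]
wrist_force: [-0.1, 0.0, 0.4]
finger_gap: -0.0002
gripper_force: 0.0
```

```bash
python3 - <<'E'
from plan import *
from h import *
from cell import viewer
plan(pt(.016,.114,.10),3)
c=viewer.camera_info("wrist");p,d=viewer.get_image("wrist");np.savez("wrist.npz",p=p,d=d,K=c["camera_matrix"],T=c["world_from_camera"])
cv2.imwrite("pics/wrist1.png",p[:,:,::-1])
K,T=c["camera_matrix"],c["world_from_camera"]
for n,x,y,z in(("red",0,.114,.058),("on_end",.016,.114,.062),("blue",0,.062,.06),("orange",0,.018,.06)):
    q=T[:3,:3].T@(pt(x,y,z)-T[:3,3]);print(n,(K@q/q[2])[:2].round(1),q[2].round(3))
E
```

```text
2.975 [  9.28945087  16.97715388 -37.62515753 108.21353658  11.88217661
  58.70168901 -21.26576778] [0.5028 0.162  0.1799] end [0.5024 0.1604 0.0999] target [0.5024 0.1604 0.1   ]
[[0.0, -0.002, 0.002], [0.0, -0.001, 0.002], [0.0, -0.002, 0.002]]
[[-0.01, -0.01, 0.67], [-0.02, -0.01, 0.66], [-0.01, -0.0, 0.67]]
red [288.2 239. ] 0.26
on_end [313.8 240.9] 0.256
blue [289.2 316.3] 0.272
orange [290.1 375. ] 0.284
```

View pics/wrist1.png

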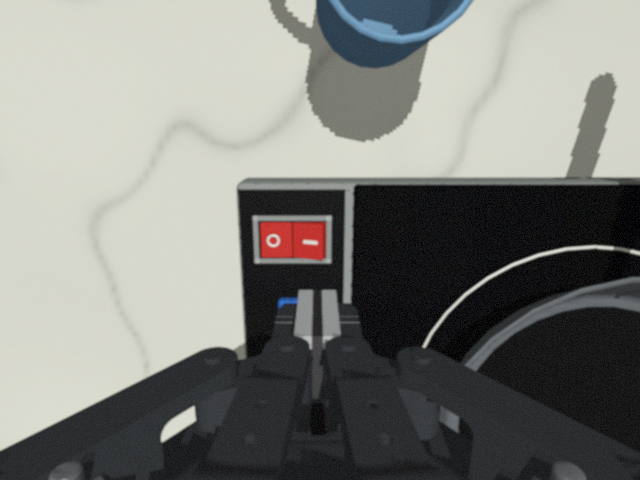

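The wrist view shows the rocker at (257–327, 219–262) with its middle near (292,240) and the bar-marked half on the right, towards the glass. The shut fingertips are at (297–340, 290). The rocker sits about 2 mm further in +x than I predicted, so I'll aim at x≈+17.5 mm.

Emit:
play_rows(
  delta_rot=[
    [0,-0.002,0.002],
    [0,-0.001,0.002],
    [0,-0.002,0.002],
    [0,0,0],
    [0,0,0],
  ],
  delta_pos=[
    [-0.01,0.01,0.8],
    [-0.02,0.01,0.8],
    [-0.01,0.01,0.6],
    [0,0,0.2],
    [0,0,0],
  ],
  fingers=[0,0,0,0,0],
)

```text
clock: 3.65
ee_pos: [0.5048, 0.1558, 0.0841]
orientation: [[-0.199, 0.98, 0.0], [0.98, 0.199, -0.003], [-0.003, -0.0, -1.0]]
wrist_force: [0.4, 0.3, 0.8]
finger_gap: -0.0001
gripper_force: 0.0
```

```bash
python3 - <<'E'
from plan import *
from h import *
from cell import viewer
plan(pt(.0175,.114,.072),3)
c=viewer.camera_info("wrist");p,d=viewer.get_image("wrist")
cv2.imwrite("pics/wrist2.png",p[:,:,::-1])
E
```

```text
3.65 [  6.39913417  24.26024063 -34.58130739 112.93722509  18.42996397
  48.27727069 -26.78599668] [0.5048 0.1558 0.0841] end [0.5038 0.1608 0.0721] target [0.5038 0.1607 0.072 ]
[[-0.0, 0.002, -0.005], [-0.0, 0.002, -0.005], [-0.001, 0.002, -0.004]]
[[0.04, 0.0, 0.1], [0.04, 0.0, 0.1], [0.05, 0.0, 0.1]]
```

View pics/wrist2.png

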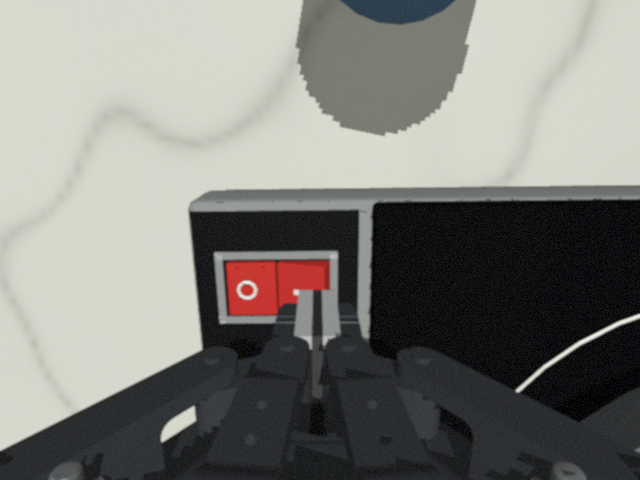

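The rocker's raised half spans (277–330, 262–315), with the fingertips centred at column 318, so x is right. They are about 5 mm short in y, which I'll correct before pressing.

Emit:
play_rows(
  delta_rot=[
    [0,0.003,-0.007],
    [0,0.003,-0.007],
    [0,0,0],
    [0,0,0],
  ],
  delta_pos=[
    [0.06,0,0],
    [0.06,0,0],
    [0,0,0],
    [0,0,0],
  ],
  fingers=[0,0,0,0],
)

```text
clock: 4.2
ee_pos: [0.5041, 0.161, 0.0842]
orientation: [[-0.207, 0.978, 0.0], [0.978, 0.207, 0.0], [0.0, 0.0, -1.0]]
wrist_force: [-0.2, 0.8, -0.1]
finger_gap: 0.0
gripper_force: 0.0
```

```bash
python3 - <<'E'
from plan import *
plan(pt(.0175,.114,.0715),3)
E
```

```text
4.2 [  6.12816933  24.35565903 -34.82551388 112.85771024  18.38477659
  48.23429119 -26.79296496] [0.5041 0.161  0.0842] end [0.5038 0.1606 0.0714] target [0.5038 0.1607 0.0715]
[[0.0, -0.0, 0.0], [0.0, -0.0, 0.0], [0.0, -0.001, 0.001]]
[[-0.0, -0.0, 0.11], [-0.0, -0.0, 0.1], [-0.01, -0.01, 0.11]]
```

Emit:
play_rows(
  delta_rot=[
    [0,0,0],
    [0,0,0],
    [0,0,0],
    [0,0,0],
    [0,0,0],
  ],
  delta_pos=[
    [0,0,0.1],
    [0,0,0.1],
    [0,0,0.05],
    [0,0,0],
    [0,0,0],
  ],
  fingers=[0,0,0,0,0],
)

```text
clock: 4.82
ee_pos: [0.504, 0.1611, 0.074]
orientation: [[-0.207, 0.978, -0.0], [0.978, 0.207, 0.0], [0.0, -0.0, -1.0]]
wrist_force: [0.5, 0.3, 0.1]
finger_gap: 0.0001
gripper_force: 0.4
```

Emit:
play_rows(
  delta_rot=[
    [0,0,0],
    [0,0,0],
    [0,0,0],
    [0,0,0],
  ],
  delta_pos=[
    [0,0,0.04],
    [0,0,0.03],
    [0,0,0],
    [0,0,0],
  ],
  fingers=[0,0,0,0],
)

```text
clock: 5.32
ee_pos: [0.5042, 0.1611, 0.0713]
orientation: [[-0.207, 0.978, 0.0], [0.978, 0.207, 0.001], [0.001, 0.0, -1.0]]
wrist_force: [1.4, -0.6, 1.3]
finger_gap: -0.0002
gripper_force: 0.8
```

```bash
python3 - <<'E'
from plan import *
s=manip.observe();print(s["wrist_force"],s["ee_pos"],s["torque"])
from cell import viewer
import cv2
c=viewer.camera_info("wrist");p,d=viewer.get_image("wrist")
cv2.imwrite("pics/wrist3.png",p[160:,100:500,::-1])
E
```

```text
[ 1.35628806 -0.55362264  1.32349924] [0.50418413 0.16111043 0.07129407] [ 0.03658032 -0.26616551  0.01627794]
```

View pics/wrist3.png

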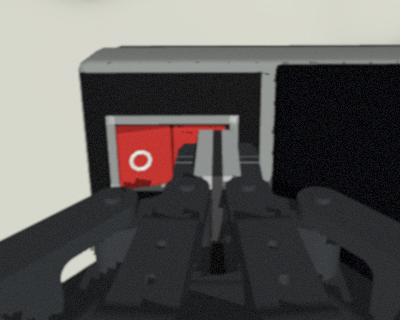

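The fingertips rest on the bar half (crop 172–232, 127–180) and the circle half stays clear. I'll press a little further, then lift and check.

Emit:
play_rows(
  delta_rot=[
    [0,0,0],
    [0,0,0],
    [0,0,0],
  ],
  delta_pos=[
    [0,0,0.03],
    [0,0,0],
    [0,0,0],
  ],
  fingers=[0,0,0],
)

```text
clock: 5.75
ee_pos: [0.5042, 0.1611, 0.071]
orientation: [[-0.206, 0.978, 0.0], [0.978, 0.206, -0.0], [-0.0, 0.0, -1.0]]
wrist_force: [-1.9, -0.6, 8.4]
finger_gap: 0.0
gripper_force: 4.5
```

Force rises at tip height 57 mm, so the rocker is bottomed. I'll lift and look.

Emit:
play_rows(
  delta_rot=[
    [0,0,0],
    [0,0,0],
    [0,0,0],
    [0,0,0],
    [0,0,0],
  ],
  delta_pos=[
    [0,0,-0.3],
    [0,0,-0.8],
    [0,0,-0.4],
    [0,0,0],
    [0,0,0],
  ],
  fingers=[0,0,0,0,0],
)

```text
clock: 6.38
ee_pos: [0.5033, 0.1605, 0.1292]
orientation: [[-0.206, 0.978, -0.002], [0.978, 0.206, -0.0], [0.0, -0.002, -1.0]]
wrist_force: [-0.1, -0.5, -0.2]
finger_gap: -0.0001
gripper_force: 0.0
```

```bash
python3 - <<'E'
from plan import *
plan(pt(.001,.018,.095),5)
from cell import viewer
import cv2
c=viewer.camera_info("wrist");p,d=viewer.get_image("wrist")
cv2.imwrite("pics/wrist4.png",p[160:,100:500,::-1])
E
```

```text
6.375 [  7.89284061  20.73315447 -36.48902616 110.9111349   15.19552394
  53.2423758  -24.12499611] [0.5033 0.1605 0.1292] end [0.5074 0.0633 0.0952] target [0.5075 0.0633 0.095 ]
[[-0.001, -0.0, 0.0], [-0.001, -0.0, 0.0], [-0.0, -0.0, 0.0], [-0.001, -0.0, 0.0], [-0.0, -0.0, 0.0]]
[[-0.48, -0.08, 0.17], [-0.48, -0.08, 0.17], [-0.48, -0.08, 0.17], [-0.48, -0.08, 0.17], [-0.48, -0.08, 0.17]]
```

View pics/wrist4.png

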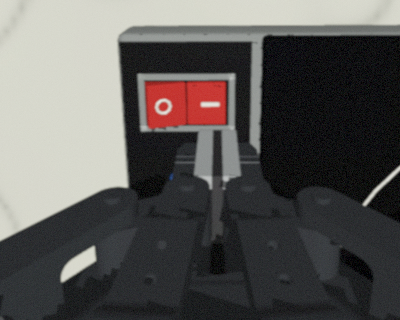

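The rocker (146–228, 80–128) has tipped: the bar half is level and the circle half is raised, so it is on. Next is the hover over the orange key.

Emit:
play_rows(
  delta_rot=[
    [0,0,0],
    [0,0,0],
    [0,0,0],
    [0,0,0],
    [0,0,0],
    [0,0,0],
    [0,0,0],
    [0,0,0],
  ],
  delta_pos=[
    [-0.48,-0.08,0],
    [-0.48,-0.08,0],
    [-0.48,-0.08,0.2],
    [-0.48,-0.08,0.3],
    [-0.48,-0.08,0.4],
    [0,0,0],
    [0,0,0],
    [0,0,0],
  ],
  fingers=[0,0,0,0,0,0,0,0],
)

```text
clock: 7.42
ee_pos: [0.5086, 0.065, 0.0946]
orientation: [[-0.208, 0.978, 0.001], [0.978, 0.208, 0.001], [0.001, 0.001, -1.0]]
wrist_force: [0.7, 0.1, -0.6]
finger_gap: 0.0001
gripper_force: 0.0
```

```bash
python3 - <<'E'
from plan import *
plan(pt(.001,.018,.071),3)
from h import *
from cell import viewer
c=viewer.camera_info("wrist");p,d=viewer.get_image("wrist")
K,T=c["camera_matrix"],c["world_from_camera"]
q=T[:3,:3].T@(pt(0,.018,.06)-T[:3,3]);print((K@q/q[2])[:2])
cv2.imwrite("pics/wrist5.png",p[:,:,::-1])
E
```

```text
7.425 [ 16.30236596  21.66230664 -33.96520538 114.66681828  16.01370954
  48.14437116 -14.55517027] [0.5086 0.065  0.0946] end [0.5074 0.0631 0.071 ] target [0.5075 0.0633 0.071 ]
[[0.001, -0.001, 0.001], [0.001, -0.0, 0.002], [0.001, -0.001, 0.001]]
[[-0.01, -0.01, 0.2], [-0.01, -0.01, 0.19], [-0.02, -0.02, 0.2]]
[308.47738028 295.27136142]
```

View pics/wrist5.png

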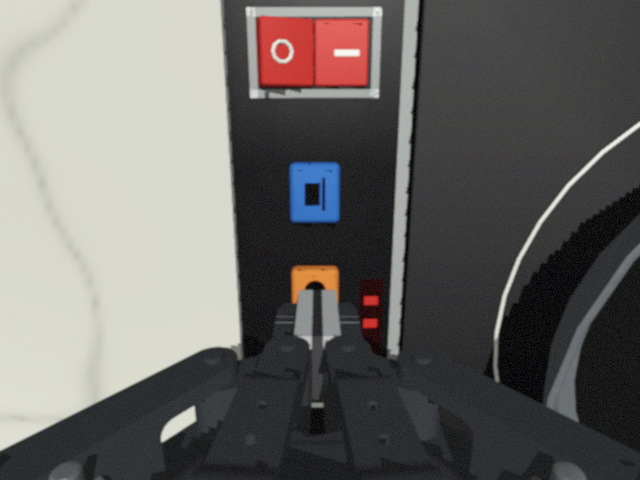

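The rocker is on and the red display is lit. The orange key sits at columns 291–339 directly under the fingertips, with blue clear at (315,193).

Emit:
play_rows(
  delta_rot=[
    [0,0,0.003],
    [0,0,0],
    [0,0,0],
    [0,0,0],
    [0,0,0],
  ],
  delta_pos=[
    [-0.04,-0.01,0.15],
    [0,0,0.15],
    [0,0,0.1],
    [0,0,0],
    [0,0,0],
  ],
  fingers=[0,0,0,0,0],
)

```text
clock: 8.1
ee_pos: [0.5082, 0.0622, 0.0781]
orientation: [[-0.205, 0.979, 0.0], [0.979, 0.205, 0.0], [0.0, 0.0, -1.0]]
wrist_force: [-0.2, -0.2, 0.6]
finger_gap: 0.0002
gripper_force: 0.0
```

Emit:
play_rows(
  delta_rot=[
    [0,0,0],
    [0,0,0],
    [0,0,0],
    [0,0,0],
  ],
  delta_pos=[
    [0,0,0.1],
    [0,0,0.09],
    [0,0,0],
    [0,0,0],
  ],
  fingers=[0,0,0,0],
)

```text
clock: 8.6
ee_pos: [0.5085, 0.0622, 0.0707]
orientation: [[-0.205, 0.979, 0.001], [0.979, 0.205, 0.0], [0.0, 0.001, -1.0]]
wrist_force: [-0.2, -0.2, 3.3]
finger_gap: 0.0001
gripper_force: 1.7
```

Emit:
play_rows(
  delta_rot=[
    [0,0,0],
    [0,0,0],
    [0,0,0],
  ],
  delta_pos=[
    [0,0,0.02],
    [0,0,0],
    [0,0,0],
  ],
  fingers=[0,0,0],
)

```text
clock: 8.98
ee_pos: [0.5085, 0.0622, 0.0699]
orientation: [[-0.205, 0.979, 0.001], [0.979, 0.205, 0.001], [0.0, 0.001, -1.0]]
wrist_force: [1.2, 0.5, 3.8]
finger_gap: -0.0005
gripper_force: 2.1
```

Emit:
play_rows(
  delta_rot=[
    [0,0,0],
    [0,0,0],
    [0,0,0],
    [0,0,0],
    [0,0,0],
  ],
  delta_pos=[
    [0,0,-0.3],
    [0,0,-0.6],
    [0,0,-0.1],
    [0,0,0],
    [0,0,0],
  ],
  fingers=[0,0,0,0,0],
)

```text
clock: 9.6
ee_pos: [0.5073, 0.0619, 0.1088]
orientation: [[-0.205, 0.979, -0.002], [0.979, 0.205, 0.0], [0.001, -0.002, -1.0]]
wrist_force: [1.0, 0.2, -0.4]
finger_gap: 0.0003
gripper_force: 0.0
```

```bash
python3 - <<'E'
from plan import *
plan(pt(.001,-.114,.095),7)
E
```

```text
9.6 [ 17.13672527  20.39691193 -34.42393553 114.13310078  14.87889156
  49.88960098 -13.48092201] [0.5073 0.0619 0.1088] end [ 0.5345 -0.0661  0.0951] target [ 0.5347 -0.0658  0.095 ]
[[-0.001, -0.0, -0.0], [-0.0, -0.0, -0.0], [-0.001, -0.0, -0.0], [-0.0, -0.0, -0.001], [-0.001, -0.0, -0.0], [-0.0, -0.001, -0.001], [-0.001, -0.0, -0.0]]
[[-0.47, 0.0, 0.05], [-0.47, 0.0, 0.05], [-0.47, 0.0, 0.05], [-0.46, 0.0, 0.05], [-0.47, 0.01, 0.05], [-0.46, 0.0, 0.05], [-0.47, 0.0, 0.04]]
```

Emit:
play_rows(
  delta_rot=[
    [0,0,0],
    [0,0,0],
    [0,0,0],
    [0,0,0],
    [0,0,0],
    [0,0,0],
    [0,0,0],
    [0,0,0],
    [0,0,0],
    [0,0,0],
  ],
  delta_pos=[
    [-0.47,0,0],
    [-0.47,0,0],
    [-0.47,0,0],
    [-0.46,0,0],
    [-0.47,0.01,0.1],
    [-0.46,0,0.15],
    [-0.47,0,0.1],
    [0,0,0],
    [0,0,0],
    [0,0,0],
  ],
  fingers=[0,0,0,0,0,0,0,0,0,0],
)

```text
clock: 10.85
ee_pos: [0.5354, -0.0647, 0.0958]
orientation: [[-0.207, 0.978, 0.0], [0.978, 0.207, 0.001], [0.001, 0.0, -1.0]]
wrist_force: [0.4, 0.6, 0.8]
finger_gap: 0.0004
gripper_force: 0.0
```

```bash
python3 - <<'E'
from plan import *
plan(pt(.001,-.114,.078),3)
from h import *
from cell import viewer
p,d=viewer.get_image("wrist")
cv2.imwrite("pics/wrist6.png",p[:,:,::-1])
E
```

```text
10.85 [ 27.72468939  23.55528595 -31.10637612 111.12520419  15.70094295
  49.46584149   0.36230004] [ 0.5354 -0.0647  0.0958] end [ 0.5348 -0.0656  0.0778] target [ 0.5347 -0.0658  0.078 ]
[[0.0, -0.0, 0.0], [0.0, -0.001, 0.001], [0.001, -0.0, 0.0]]
[[-0.01, -0.01, 0.15], [-0.01, -0.01, 0.15], [-0.0, -0.0, 0.15]]
```

View pics/wrist6.png

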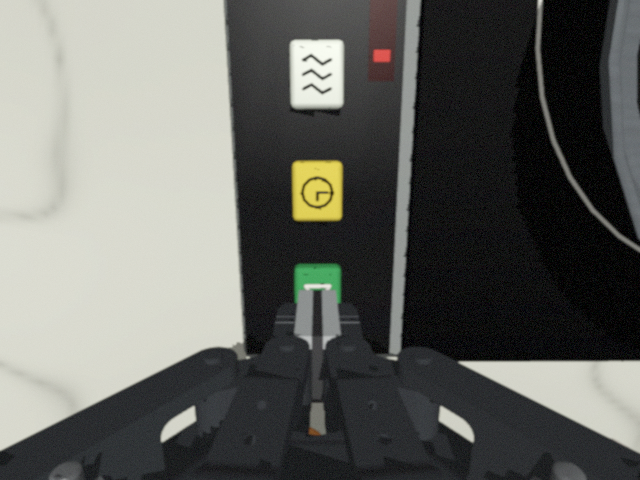

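The green key (295–341, from row 264) is centred under the fingertips at column 318. Yellow (317,191) is clear. I'll press.

Emit:
play_rows(
  delta_rot=[
    [0,0,0],
    [0,0,0],
    [0,0,0],
    [0,0,0],
    [0,0,0],
  ],
  delta_pos=[
    [-0.02,-0.01,0.15],
    [0,0,0.15],
    [0,0,0.13],
    [0,0,0],
    [0,0,0],
  ],
  fingers=[0,0,0,0,0],
)

```text
clock: 11.52
ee_pos: [0.5352, -0.0666, 0.0784]
orientation: [[-0.205, 0.979, -0.0], [0.979, 0.205, 0.0], [0.0, 0.0, -1.0]]
wrist_force: [1.1, 0.2, 0.9]
finger_gap: -0.0001
gripper_force: 0.0
```

Emit:
play_rows(
  delta_rot=[
    [0,0,0],
    [0,0,0],
    [0,0,0],
    [0,0,0],
  ],
  delta_pos=[
    [0,0,0.1],
    [0,0,0.1],
    [0,0,0],
    [0,0,0],
  ],
  fingers=[0,0,0,0],
)

```text
clock: 12.02
ee_pos: [0.5355, -0.0667, 0.0707]
orientation: [[-0.205, 0.979, 0.001], [0.979, 0.205, 0.0], [0.0, 0.001, -1.0]]
wrist_force: [-0.5, -0.7, 2.3]
finger_gap: -0.0001
gripper_force: 1.7
```

Emit:
play_rows(
  delta_rot=[
    [0,0,0],
    [0,0,0],
    [0,0,0],
  ],
  delta_pos=[
    [0,0,0.025],
    [0,0,0],
    [0,0,0],
  ],
  fingers=[0,0,0],
)

```text
clock: 12.4
ee_pos: [0.5355, -0.0667, 0.0696]
orientation: [[-0.205, 0.979, 0.001], [0.979, 0.205, 0.0], [0.0, 0.001, -1.0]]
wrist_force: [0.9, -0.1, 4.5]
finger_gap: -0.0001
gripper_force: 2.1
```

Emit:
play_rows(
  delta_rot=[
    [0,0,0],
    [0,0,0],
    [0,0,0],
    [0,0,0],
    [0,0,0],
    [0,0,0],
    [0,0,0],
  ],
  delta_pos=[
    [0,0,-0.3],
    [0,0,-0.8],
    [0,-0.5,-0.9],
    [0,-0.8,-0.8],
    [0,-0.8,-0.4],
    [0,0,0],
    [0,0,0],
  ],
  fingers=[0,0,0,0,0,0,0],
)

```text
clock: 13.28
ee_pos: [0.4528, -0.0838, 0.1972]
orientation: [[-0.205, 0.979, -0.0], [0.979, 0.205, 0.001], [0.001, -0.0, -1.0]]
wrist_force: [0.5, 0.1, -0.2]
finger_gap: 0.0001
gripper_force: 0.0
```

```bash
python3 - <<'E'
from cell import viewer
import cv2
import numpy as np
p,d=viewer.get_image("wrist");q,_=viewer.get_image("top")
a=cv2.resize(p,(400,300));b=cv2.resize(q[120:300,200:440],(400,300))
cv2.imwrite("pics/end.png",np.hstack([a,b])[:,:,::-1])
E
```

```text
(no output)
```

View pics/end.png

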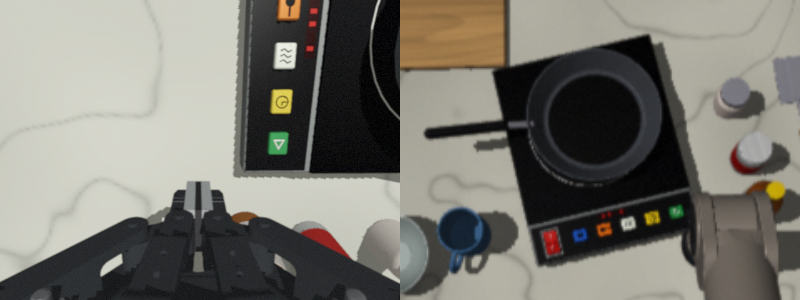

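The display now shows further red lights at (312,10–48), all keys are up, and the pan, jars and mug stand where they were. I'll hand in.

```bash
python3 -c "
from cell import manip
print(manip.hand_in())"
```

```text
the job is handed in; nothing more can be done
None
```

I switched the cooker on at the rocker, then pressed and released the orange frying key and the green start key, pressed no other key, and handed the job in at about 13 s; the panel lights came on, but no verdict was returned.

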